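# Free a seized printer bed and home it on its end buffer

### The arm

A 6-joint arm with a two-finger parallel gripper is mounted at the origin on the work surface. World frame = base frame: x ahead of the robot, y to its left, z up, the work surface at z = 0. Lengths are in m, angles in rad, forces in N, time in s.
With the tool pointing down it reaches from about 0.375 to 0.975 m from the base axis. Payload 3.8 kg.
Tool frame: the origin (TCP) lies midway between the tips of the shut fingers; the grasp point (between the pads) lies 19 mm behind it; z points along the fingers, y is the line along which they close (so a half turn about z gives the same grasp; the last joint's range is limited). The gripper opens to 88 mm and grips with 3 to 60 N. Pads are 18 mm wide; open, the fingers measure 123 mm over their backs; the gripper's body (75 mm by 187 mm) begins 45 mm behind the grasp point.
Start: joints at [1.246, 0.264, 1.604, -0, 1.274, -0.037], TCP at [0.192, 0.647, 0.199] pointing down, gripper open.
Joint ranges: [-2.63, 2.63], [-0.94, 2.18], [0.31, 2.57], [-1.31, 4.45], [0, 2.66], [-2.55, 2.55]. Speed limits (rad/s): [2.57, 2.57, 3.14, 3.14, 3.14, 3.14].

### API

Orientations are given as a rotation vector (axis times angle).
In Python, from cell import manip, inverse_kinematics, cams, order gives the robot as it stands. Calls block until the motion is done:
- manip.move_pose(position, orientation): joint-space move of the TCP to a pose.
- manip.move_linear(position, rate=0.15, rot=None): straight line of the TCP; rot=None keeps the orientation; rate is the mean speed in m/s.
- manip.set_joints(angles): joint-space move.
- manip.set_gripper(opening, force=None): finger opening in m; force is the grip in N (None keeps the last); returns when the fingers have stopped.
- manip.dwell(seconds).
- inverse_kinematics(position, orientation): joint angles nearest the present ones, or None.
- manip.state(): the state.
- cams.capture(name): name is "scene" or "top" or "wrist"; returns a dict with "image" (400x640x3 uint8, blue, green, red), "z_map" (400x640 float32, m along the optical axis (not along the pixel's ray), 0 where there is no reading), "intrinsics" (3x3 intrinsics, pixels), "position" and "orientation" of the camera in the world; the wrist camera has in their place "T_tool_cam" (4x4, takes a point from camera to tool coordinates, whose origin is the TCP and whose axes are the flange's). Camera axes: x right, y down, z forward; pixel columns grow to the right and rows downward; lengths in m; the calibration is good to about 2 mm. A picture is of the moment at which its call begins: read the wrist's pose just before it.
A pose or a line that the arm cannot do raises manip.IKError and nothing moves.
- order.close_job(): hands the job in; it is judged then, once.
The state is a dict: "clock": time; "joint_pos": joint angles; "joint_velocities": joint speeds; "tau": joint torques, N m; "tool_pos": TCP position; "tcp_rot": TCP orientation; "contact_force": force on the tool from outside, world axes, zero at the start; "moment": the same for the moment, N m; "gripper_width": finger opening in m; "grasp_force": force on a finger pad.
Only numpy, scipy, OpenCV 4.12 (cv2) and the standard library are available. Lean on these libraries where they do the work, as an engineer would, in place of code of your own. Each camera call takes 0.05 s, during which the arm holds its last target. There are 200 camera calls.

### The job

This 3D printer has stood for months and its bed has seized on gummed-up grease: push the bed by the middle of its front edge towards the back until it breaks free, then carry on until you feel the soft rubber end buffer hidden underneath, nudge the bed lightly against it and let go so that it stays resting there. The motor feeds current back, so never move the bed faster than about 10 cm a second; do not force the bed, do not squash the buffer, and leave the things lying around alone.

Things in the scene. Friction and masses are not known exactly. Their poses are not given: they have to be found in the camera images.
- frame: Low printer base of black slotted profile, fixed to the bench, gantry taken off. Origin on the bench under its middle; y along the rail from the back (motor) to the front (tensioner, display), z up. Centre beam 400 x 40 mm, cross beams up to 360 mm, tops at 48 mm; tensioner to y 237, 46 high; motor to y -250, 52 high; power supply and display (65 high) at x 120 to 250 mm.
- stop_slot (a point): Middle of the stretch of the beam's top slot, hidden under the bed, where a soft rubber end buffer is clamped, 52 mm up, fixed to the frame. The buffer itself lies up to 29 mm before or behind this point: the bed meets it at 90 to 147 mm of travel. It yields 1 mm per 1.3 N and springs back, but the bed's drag holds about 3 N of that. More than 8 N squashes it.
- carriage (a joint): Travel of the bed to the back, along frame -y, in m; at 0 the bed's centre is at frame y +75 mm. Starts at 0 to 45 mm, seized: there it takes a steady push of about 10 to 16 N (differs each time) until it breaks free at about 58 mm; then it runs on with about 3 N of drag (a little more when faster) up to the buffer. Bed and wheel carriage weigh 0.6 to 1 kg.
- bed_front (a point): Middle of the bed's front edge, at half its thickness, 80 mm above the bench; x points to the back (the push), z up. The bed: a dark square plate 235 x 235 x 8 mm, level, underside at 76, top at 84 mm. Push within 60 mm of the middle (levelling wheels hang below the corners). Under it a cross bar starts 7 mm behind the edge, underside at 56 mm; the frame below is 48 mm high.
- spool: Bystander: a filament spool lying flat behind the frame, 200 mm across, 60 mm high; origin at the centre of its underside.
- vase: Bystander: a small printed vase, 68 mm across, 95 mm high, standing near the frame's front, on its -x side; origin at the centre of its underside.
- scraper: Bystander: a print scraper, 200 mm long, lying flat on the bench in front of the frame; origin on its underside, near its middle.
- hex_driver: Bystander: a hex driver, 170 mm long, lying on the bench behind the frame, on its -x side; origin on its underside, near its middle.

How it is judged:
By the outcome, as a careful person would: the job done as asked, in the order asked, and still so for the second after the job is handed in, with the robot touching nothing.
It also fails if it takes over 72 s, if anything falls off the work surface, if the arm or the gripper's body presses on something with over 40 N, if the wrist force passes 120 N, or if a joint passes its speed limit or range.

## Working session

There is one attempt and no reset: what is moved stays moved. The work goes in short steps, each a Python script; the robot and the scene stay as the last script left them, time stands still between calls to the robot, and variables do not carry over. Pictures are saved under pics/ and viewed, at most 10 in all, crops included, and the job is handed in when it is done.

```bash
ls; mkdir -p pics; python3 - <<'E'
from cell import manip,cams
import cv2,numpy as np
for n in("scene","top"):
    c=cams.capture(n);cv2.imwrite(f"pics/{n}0.png",c["image"]);np.savez(f"{n}0.npz",**c)
    print(n,c["position"],c["orientation"],c["intrinsics"],c["z_map"].min(),c["z_map"].max())
s=manip.state();print(s)
E
```

```text
pics
scene [0.97211209 0.50226072 0.77051034] [-1.0011883  -2.4389576   1.03469789] [[370.61717728   0.         323.52467122]
 [  0.         370.61717728 197.20311145]
 [  0.           0.           1.        ]] 0.0 3.834094
top [0.34421254 0.01252415 1.19126529] [-2.19536356  2.13613974 -0.16776657] [[430.50734324   0.         319.52837256]
 [  0.         430.50734324 195.93416607]
 [  0.           0.           1.        ]] 0.0 2.0929465
{'clock': 0.1, 'joint_pos': array([ 1.24609817e+00,  2.64664206e-01,  1.60523205e+00, -1.48909777e-06,
        1.27372122e+00, -3.68789983e-02]), 'joint_velocities': array([ 0.00179707, -0.00240847, -0.00277914, -0.00030943,  0.00118986,
       -0.00075515]), 'tau': array([ 7.99631762e-04, -5.03618932e+01, -3.58074439e+01,  7.30848662e-02,
        2.32600240e-02, -7.15313513e-05]), 'tool_pos': array([0.19136289, 0.64654666, 0.19792468]), 'tcp_rot': array([-0.45049346, -3.10875725,  0.00312879]), 'contact_force': array([0.13733248, 0.9812051 , 0.56617966]), 'moment': array([0.03703277, 0.01748474, 0.0159298 ]), 'grasp_force': 0.0, 'gripper_width': 0.08802193150062428}
```

View pics/scene0.png

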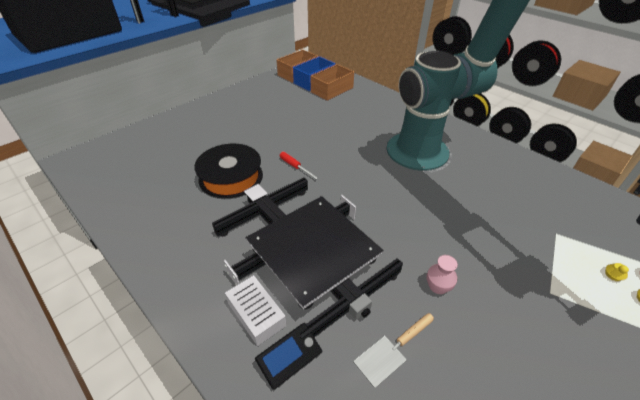

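View pics/top0.png

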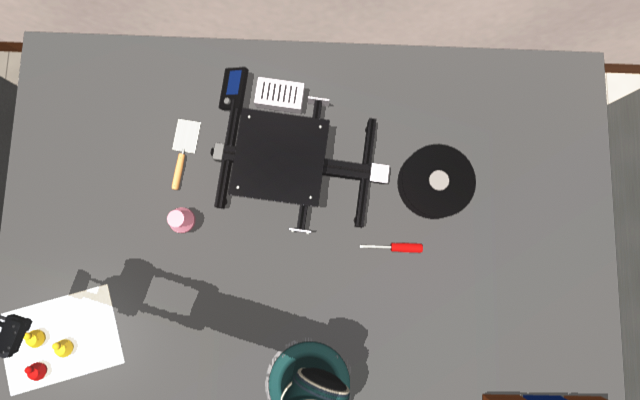

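The top view shows the bed at about (280,157), tensioner at (218,152), motor at (380,173), so "back" is image right. The vase (181,220), scraper, driver and spool are all clear of the push path. Next I'll measure the bed outline and frame axis.

```bash
cat > h.py <<'E'
import numpy as np,cv2
from scipy.spatial.transform import Rotation as R
def cloud(c):
    K=c["intrinsics"];v,u=np.mgrid[:400,:640];z=c["z_map"]
    p=np.dstack([(u-K[0,2])/K[0,0]*z,(v-K[1,2])/K[1,1]*z,z])
    P=p@R.from_rotvec(c["orientation"]).as_matrix().T+c["position"]; P[z==0]=np.nan; return P
def plane(c,uv,h):
    K=c["intrinsics"];uv=np.atleast_2d(uv)
    d=np.c_[(uv-K[:2,2])/K[0,0],np.ones(len(uv))]@R.from_rotvec(c["orientation"]).as_matrix().T
    return c["position"]+d*((h-c["position"][2])/d[:,2])[:,None]
E
python3 - <<'E'
from h import *
for n,reg in(("top",(210,90,345,225)),("scene",(235,185,395,312))):
    c=np.load(n+"0.npz");P=cloud(c)
    m=((P[...,2]>.074)&(P[...,2]<.094)).astype(np.uint8)
    k=np.zeros_like(m);k[reg[1]:reg[3],reg[0]:reg[2]]=1;m=cv2.morphologyEx(m*k,cv2.MORPH_OPEN,np.ones((5,5)))
    cn=max(cv2.findContours(m,0,1)[0],key=cv2.contourArea)
    Q=plane(c,cn[:,0].astype(float),.084)
    r=cv2.minAreaRect((Q[:,:2]*1000).astype(np.float32));print(n,r,cv2.boxPoints(r).round(1).tolist(),"z",np.nanmedian(P[m>0][:,2]))
    # white motor top / grey tensioner
    if n=="top":
        for nm,(a,b,x0,x1),lo in(("motor",(160,186,366,394),None),("tens",(140,165,208,226),None)):
            g=c["image"][a:b,x0:x1].min(2);mm=(g>(180 if nm=="motor" else 85)).astype(np.uint8)
            pts=np.argwhere(mm)[:,::-1]+[x0,a];print(nm,len(pts),pts.mean(0),plane(c,pts.mean(0),.05)*1000)
        for x in(355,320):pass
E
```

```text
top ((591.3160400390625, 95.1079330444336), (234.86141967773438, 235.55557250976562), 83.77274322509766) [[461.5, -8.899999618530273], [695.7000122070312, -34.400001525878906], [721.0999755859375, 199.10000610351562], [487.0, 224.60000610351562]] z 0.08462394625714631
motor 323 [379.25386997 172.59752322] [[ 561.67517848 -174.05017472   50.        ]]
tens 352 [215.21306818 151.21306818] [[606.61144305 269.78902571  50.        ]]
scene ((592.4796142578125, 96.06094360351562), (237.76803588867188, 236.27685546875), 83.7289047241211) [[462.1000061035156, -9.199999809265137], [696.9000244140625, -35.0], [722.9000244140625, 201.3000030517578], [488.0, 227.10000610351562]] z 0.0838079848151243
```

```bash
cat >> h.py <<'E'
EDGE=np.array([.6045,.2125]);D=np.array([-.108,-.9942])  # bed front middle, push direction
def rot(s):
    y=s*np.array([D[1],-D[0],0]);z=np.array([0,0,-1.]);return R.from_matrix(np.c_[np.cross(y,z),y,z]).as_rotvec()
def pt(a,z=.067): return np.r_[EDGE+D*a,z]   # a: TCP relative to edge along push
E
python3 - <<'E'
from h import *
from cell import manip,inverse_kinematics as ik
manip.set_gripper(0,20)
c=[(s,ik(pt(-.045,.2),rot(s))) for s in(1,-1)];print(c)
s=min((x for x in c if x[1] is not None),key=lambda x:abs(x[1][5]))[0]
manip.move_pose(pt(-.045,.2),rot(s))
manip.move_linear(pt(-.045),.1);manip.dwell(.3)
for d in(.002,.002):
    t=manip.state()["clock"];manip.move_linear(pt(-.045+d),.03);S=manip.state()
    print(S["clock"]-t,S["clock"],S["tool_pos"],S["contact_force"].round(2),S["gripper_width"])
from cell import cams
cv2.imwrite("pics/s1.png",cams.capture("scene")["image"][130:380,150:470])
E
```

```text
[(1, None), (-1, array([ 3.61796436e-01,  2.38030591e-01,  1.63429941e+00, -4.44089210e-16,
        1.26926265e+00,  4.70002195e-01]))]
0.25 5.4917 [0.60910394 0.25510759 0.06699258] [ 0.43 -0.15  0.46] 0.00025776060855556136
0.25 5.7417 [0.60914312 0.25524143 0.0669657 ] [-1.04  0.93  0.29] 0.0008758576516618079
```

View pics/s1.png

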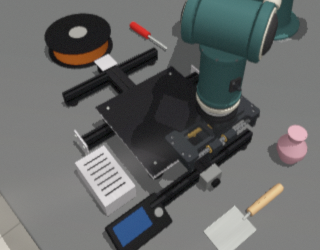

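Arm is in front of the bed edge, fingers shut, clear of the display and vase. Now I'll touch the edge in small steps and push with force monitoring.

```bash
cat >> h.py <<'E'
def force(m,n=8):
    f=[]
    for _ in range(n): m.dwell(.01);f.append(-m.state()["contact_force"][:2]@D)
    return np.mean(f),np.std(f)
def adv(m): return (m.state()["tool_pos"][:2]-EDGE)@D
E
python3 - <<'E'
from h import *
from cell import manip
manip.move_linear(pt(-.018),.04);manip.dwell(.2)
f0,sd=force(manip,20);print("tare",f0,sd)
a=-.018;log=[]
while a<.012:
    a+=.0015;manip.move_linear(pt(a),.03);f=force(manip)[0]-f0
    log.append((round(a*1e3,1),round(adv(manip)*1e3,1),round(f,1)))
    if f>20:break
print(log,manip.state()["clock"],f0,manip.state()["contact_force"])
E
```

```text
tare -0.10630255543833951 0.4756742292765247
[(-16.5, np.float64(-16.5), np.float64(-0.1)), (-15.0, np.float64(-14.9), np.float64(0.0)), (-13.5, np.float64(-13.4), np.float64(-0.2)), (-12.0, np.float64(-11.9), np.float64(0.0)), (-10.5, np.float64(-10.4), np.float64(0.0)), (-9.0, np.float64(-9.0), np.float64(0.3)), (-7.5, np.float64(-7.5), np.float64(0.1)), (-6.0, np.float64(-6.0), np.float64(-0.3)), (-4.5, np.float64(-4.4), np.float64(0.3)), (-3.0, np.float64(-3.0), np.float64(0.0)), (-1.5, np.float64(-1.5), np.float64(0.2)), (-0.0, np.float64(0.0), np.float64(0.1)), (1.5, np.float64(1.6), np.float64(-0.1)), (3.0, np.float64(3.0), np.float64(0.3)), (4.5, np.float64(4.5), np.float64(0.4)), (6.0, np.float64(6.1), np.float64(-0.0)), (7.5, np.float64(7.6), np.float64(0.2)), (9.0, np.float64(9.0), np.float64(0.2)), (10.5, np.float64(10.5), np.float64(0.0)), (12.0, np.float64(12.1), np.float64(-0.1)), (13.5, np.float64(13.5), np.float64(0.5))] 13.5833 -0.10630255543833951 [-0.14802557 -0.29715919  0.25784729]
```

No force although the finger should be past the edge, so I need to look before going on.

```bash
python3 - <<'E'
from h import *
from cell import manip,cams
S=manip.state();print(S["tool_pos"],S["gripper_width"])
a=cams.capture("scene");w=cams.capture("wrist");t=cams.capture("top")
P=cloud(t);print("top h at bed",np.nanmedian(P[150:160,300:315],axis=(0,1)))
im=np.hstack([cv2.resize(a["image"][180:340,220:420],(400,320)),cv2.resize(w["image"],(400,320))])
im=np.vstack([im,cv2.resize(t["image"][80:240,200:400],(400,320)).repeat(1,0) if 0 else np.hstack([cv2.resize(t["image"][90:230,200:400],(400,280)),np.zeros((280,400,3),np.uint8)])])
cv2.imwrite("pics/s2.png",im)
m=((P[...,2]>.074)&(P[...,2]<.094)).astype(np.uint8);m[:90]=0;m[226:]=0;m[:,:210]=0;m[:,346:]=0
m=cv2.morphologyEx(m,cv2.MORPH_OPEN,np.ones((5,5)))
cn=max(cv2.findContours(m,0,1)[0],key=cv2.contourArea);Q=plane(t,cn[:,0].astype(float),.084)
b=(Q[:,:2]-EDGE)@D;print("bed extents along push rel. EDGE (0..235 at start):",b.min(),b.max())
E
```

```text
[0.60303016 0.19904065 0.06699638] 0.0003171713130831846
top h at bed [0.59724414 0.02228123 0.08531673]
bed extents along push rel. EDGE (0..235 at start): 0.021032854457811435 0.23558493926764706
```

View pics/s2.png

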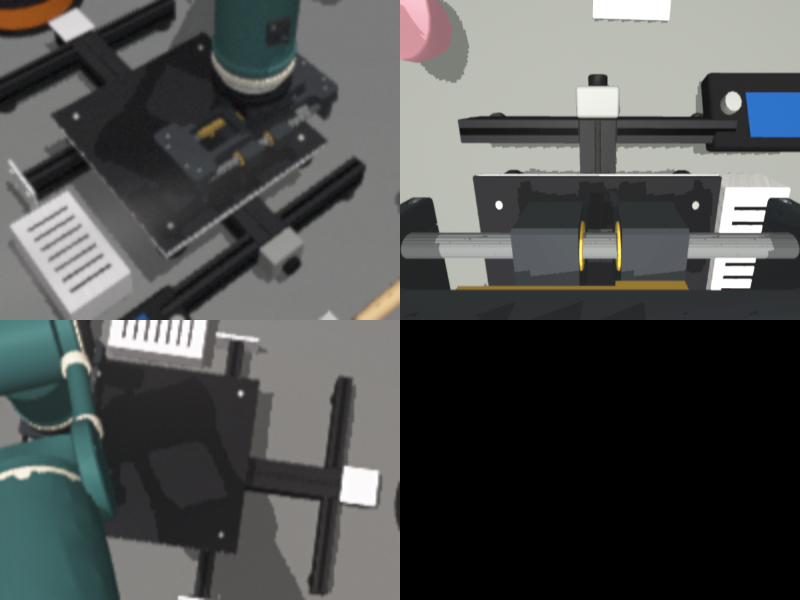

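```bash
python3 - <<'E'
from h import *
from cell import manip,cams
S=manip.state();w=cams.capture("wrist");T=w["T_tool_cam"];print(T.round(3).tolist(),S["tcp_rot"])
K=w["intrinsics"];z=w["z_map"];v,u=np.mgrid[:400,:640]
p=np.dstack([(u-K[0,2])/K[0,0]*z,(v-K[1,2])/K[1,1]*z,z])@T[:3,:3].T+T[:3,3]
P=p@R.from_rotvec(S["tcp_rot"]).as_matrix().T+S["tool_pos"]
a=(P[...,:2]-EDGE)@D
for col in(150,200,250,300,320,340,400,500):
    print(col,[(r,round(float(a[r,col])*1e3),round(float(P[r,col,2])*1e3)) for r in range(205,370,12)])
c=cams.capture("scene");Q=cloud(c);b=(Q[...,:2]-EDGE)@D;s=(Q[...,:2]-EDGE)@[D[1],-D[0]]
m=(abs(s)<.11)&(Q[...,2]>.078)&(Q[...,2]<.09)&(b>-.03)&(b<.1)
print("scene front:",[(k,np.nanpercentile(b[m&(abs(s-k)<.01)],[1,3]).round(4).tolist()) for k in(-.1,-.05,0,.05,.1) if (m&(abs(s-k)<.01)).any()])
m=(abs(s)<.03)&(Q[...,2]>.055)&(Q[...,2]<.13)&(abs(b)<.05)
print(np.c_[b[m],s[m],Q[m][:,2]].round(3)[::max(1,m.sum()//30)].tolist())
E
```

```text
[[0.001, -0.964, -0.266, 0.068], [1.0, 0.001, 0.0, -0.0], [-0.0, -0.266, 0.964, -0.185], [0.0, 0.0, 0.0, 1.0]] [-2.33829743e+00 -2.09806098e+00  2.41529068e-05]
150 [(205, 15, -1), (217, 26, 0), (229, 7, 83), (241, 15, 83), (253, 22, 84), (265, 30, 84), (277, 39, 83), (289, 46, 84), (301, -12, 186), (313, -10, 189), (325, 72, 84), (337, 81, 85), (349, 91, 84), (361, -4, 197)]
200 [(205, 15, 1), (217, 26, -1), (229, 7, 84), (241, 14, 83), (253, 22, 83), (265, -20, 183), (277, -20, 189), (289, -20, 194), (301, -18, 195), (313, -14, 194), (325, -11, 195), (337, -8, 195), (349, -5, 195), (361, -4, 197)]
250 [(205, 15, 0), (217, 26, 0), (229, 7, 84), (241, 14, 85), (253, -20, 176), (265, -20, 183), (277, -20, 190), (289, -20, 195), (301, -17, 195), (313, -14, 194), (325, -10, 194), (337, -7, 194), (349, -4, 194), (361, -4, 197)]
300 [(205, 2, 47), (217, 11, 47), (229, 7, 83), (241, 3, 111), (253, 3, 125), (265, 5, 134), (277, 5, 144), (289, 6, 152), (301, -12, 187), (313, -10, 188), (325, 21, 152), (337, 82, 84), (349, 91, 83), (361, -3, 197)]
320 [(205, 1, 49), (217, 11, 48), (229, 7, 84
[... 1039 characters left out ...]
.016, 0.112], [0.012, 0.028, 0.086], [0.005, -0.004, 0.118], [0.036, -0.004, 0.082], [0.005, 0.006, 0.107], [0.035, -0.007, 0.081], [0.014, 0.015, 0.085], [0.034, -0.015, 0.085], [0.005, -0.003, 0.107], [0.038, -0.025, 0.085], [0.006, -0.017, 0.115], [0.004, 0.021, 0.083], [0.028, -0.014, 0.083], [0.009, 0.008, 0.085], [0.031, -0.023, 0.084], [0.013, -0.001, 0.085], [0.03, -0.026, 0.085], [0.012, -0.004, 0.085], [0.029, -0.027, 0.083], [0.011, -0.005, 0.083], [0.023, -0.026, 0.084], [0.006, -0.003, 0.083], [0.017, -0.02, 0.083], [0.001, 0.005, 0.078], [0.005, -0.01, 0.084], [0.008, -0.019, 0.084], [0.007, -0.023, 0.085], [0.004, -0.022, 0.085], [0.009, -0.005, 0.058], [0.009, -0.017, 0.057]]
```

View crop.

```bash
python3 - <<'E'
from h import *
from cell import manip,cams
S=manip.state();w=cams.capture("wrist");T=w["T_tool_cam"]
K=w["intrinsics"];z=w["z_map"];v,u=np.mgrid[:400,:640]
p=np.dstack([(u-K[0,2])/K[0,0]*z,(v-K[1,2])/K[1,1]*z,z])@T[:3,:3].T+T[:3,3]
P=p@R.from_rotvec(S["tcp_rot"]).as_matrix().T+S["tool_pos"]
a=(P[...,:2]-EDGE)@D
for col in(305,320,335,360):print(col,[(r,round(float(a[r,col])*1e3),round(float(P[r,col,2])*1e3)) for r in range(216,256,2)])
q=np.linalg.inv(T)@np.r_[0,0,0,1];print("TCP px",K@(q[:3]/q[2]))
c=cams.capture("scene");q=R.from_rotvec(c["orientation"]).inv().apply(S["tool_pos"]-c["position"]);print("scene TCP px",c["intrinsics"]@(q/q[2]))
im=np.hstack([cv2.resize(w["image"][195:295,270:370],(400,400),interpolation=2),cv2.resize(c["image"][235:295,310:370],(400,400),interpolation=2)])
im=cv2.convertScaleAbs(im,alpha=2.2,beta=10);cv2.imwrite("pics/s3.png",im)
E
```

```text
305 [(216, 10, 48), (218, 1, 79), (220, 1, 82), (222, 2, 84), (224, 4, 83), (226, 5, 84), (228, 6, 84), (230, 7, 83), (232, 8, 84), (234, 10, 84), (236, 11, 85), (238, 12, 85), (240, 14, 83), (242, 5, 107), (244, 5, 111), (246, 5, 113), (248, 5, 116), (250, 4, 119), (252, 5, 120), (254, 5, 123)]
320 [(216, 9, 49), (218, 1, 78), (220, 2, 82), (222, 2, 84), (224, 3, 84), (226, 5, 83), (228, 6, 84), (230, 7, 84), (232, 8, 84), (234, 10, 83), (236, 11, 83), (238, 12, 84), (240, 13, 84), (242, 5, 108), (244, 5, 110), (246, 5, 112), (248, 5, 115), (250, 5, 118), (252, 5, 120), (254, 5, 121)]
335 [(216, 10, 49), (218, 1, 78), (220, 1, 83), (222, 2, 85), (224, 3, 84), (226, 4, 85), (228, 6, 84), (230, 7, 84), (232, 8, 84), (234, 9, 85), (236, 11, 83), (238, 4, 105), (240, 4, 108), (242, 4, 110), (244, 5, 111), (246, 6, 111), (248, 4, 117), (250, 5, 118), (252, 5, 121), (254, 5, 123)]
360 [(216, 25, 0), (218, 2, 78), (220, 2, 82), (222, 2, 83), (224, 3, 84), (226, 5, 84), (228, 6, 84), (230, 7, 83), (232, 8, 84), (234, 10, 84), (236, 11, 84), (238, 12, 85), (240, 14, 84), (242, 14, 84), (244, 16, 84), (246, 17, 84), (248, 18, 84), (250, 20, 84), (252, 21, 84), (254, -20, 177)]
TCP px [319.73784802 230.27765861   1.        ]
scene TCP px [341.62385215 277.26568058   1.        ]
```

View pics/s3.png

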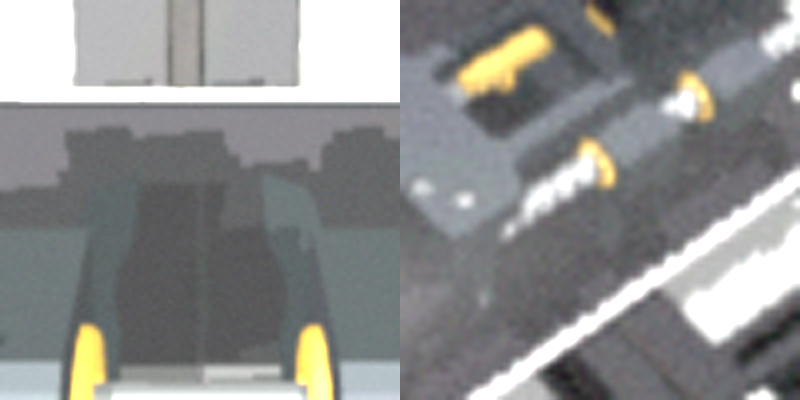

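The pictures show what happened. In both the wrist and scene views the fingertips end at z ≈ 104 mm while the reported TCP is at 67 mm, so the real tips sit about 37 mm above the stated TCP. The fingers passed over the bed without touching it. I'll back off, go lower by that measured offset and check before pushing.

```bash
python3 - <<'E'
from h import *
from cell import manip,cams
manip.move_linear(pt(-.030),.1)
manip.move_linear(pt(-.030,.0325),.05);manip.dwell(.2)
S=manip.state();print(S["clock"],S["contact_force"],S["tool_pos"],S["gripper_width"])
w=cams.capture("wrist");T=w["T_tool_cam"]
K=w["intrinsics"];z=w["z_map"];v,u=np.mgrid[:400,:640]
p=np.dstack([(u-K[0,2])/K[0,0]*z,(v-K[1,2])/K[1,1]*z,z])@T[:3,:3].T+T[:3,3]
P=p@R.from_rotvec(S["tcp_rot"]).as_matrix().T+S["tool_pos"]
a=(P[...,:2]-EDGE)@D
for col in(300,320,340):print(col,[(r,round(float(a[r,col])*1e3),round(float(P[r,col,2])*1e3)) for r in range(216,262,3)])
c=cams.capture("scene");Q=cloud(c);b=(Q[...,:2]-EDGE)@D;s=(Q[...,:2]-EDGE)@[D[1],-D[0]]
m=(abs(s)<.03)&(Q[...,2]>.055)&(Q[...,2]<.15)&(b<-.004)&(b>-.06);q=np.c_[b[m],s[m],Q[m][:,2]]
print("scene finger pts lowest",q[np.argsort(q[:,2])][:25:2].round(3).tolist())
cv2.imwrite("pics/s4.png",cv2.convertScaleAbs(cv2.resize(c["image"][215:315,300:400],(500,500)),alpha=1.8))
E
```

```text
15.5583 [-0.6914252   0.06844281  0.7766517 ] [0.60814004 0.24249506 0.03305303] 0.0001447887976353894
300 [(216, -44, 45), (219, -42, 47), (222, -40, 47), (225, -37, 41), (228, -36, 46), (231, -35, 47), (234, -33, 47), (237, -31, 48), (240, -41, 76), (243, -40, 78), (246, -40, 83), (249, -40, 86), (252, -40, 90), (255, -40, 93), (258, -40, 96), (261, -39, 96)]
320 [(216, -44, 46), (219, -42, 46), (222, -40, 46), (225, -37, 41), (228, -37, 47), (231, -35, 48), (234, -33, 48), (237, -31, 48), (240, -30, 48), (243, -39, 76), (246, -38, 78), (249, -39, 83), (252, -39, 87), (255, -39, 90), (258, -38, 91), (261, -37, 91)]
340 [(216, -44, 46), (219, -42, 46), (222, -40, 46), (225, -37, 41), (228, -36, 46), (231, -35, 47), (234, -33, 48), (237, -31, 48), (240, -40, 74), (243, -40, 79), (246, -40, 83), (249, -40, 86), (252, -40, 89), (255, -40, 93), (258, -40, 95), (261, -40, 98)]
scene finger pts lowest [[-0.04, 0.006, 0.072], [-0.039, 0.004, 0.073], [-0.038, 0.001, 0.075], [-0.04, 0.006, 0.075], [-0.039, -0.008, 0.077], [-0.04, 0.008, 0.078], [-0.034, -0.015, 0.078], [-0.04, 0.011, 0.079], [-0.032, -0.016, 0.079], [-0.039, 0.009, 0.08], [-0.04, -0.015, 0.081], [-0.039, -0.017, 0.081], [-0.039, -0.005, 0.081]]
```

View pics/s4.png

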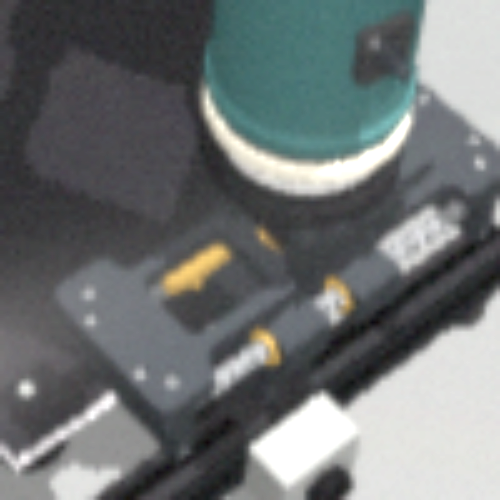

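The fingertips are now measured at z ≈ 72 mm, in front of the edge, with the beam (48 mm) clear below. I'll go 5 mm lower, then push in guarded steps.

```bash
cat > push.py <<'E'
import sys
from h import *
from cell import manip
Z=.028
def run(a,end,step,rate,stop,f0):
    log=[]
    while a<end-1e-6:
        a+=step;manip.move_linear(pt(a,Z),rate);f=force(manip,6)[0]-f0
        log.append((round(a*1e3,1),round(float(f),1)))
        if stop(f,log):break
    print(log,"clock",round(manip.state()["clock"],1));return a
E
python3 - <<'E'
from push import *
manip.move_linear(pt(-.030,Z),.05);manip.move_linear(pt(-.013,Z),.04);manip.dwell(.2)
f0,_=force(manip,20);print("f0",f0)
a=run(-.013,.004,.001,.02,lambda f,l:f>5,f0)
a=run(a,a+.006,.001,.02,lambda f,l:f>19,f0)
print(manip.state()["contact_force"],adv(manip))
E
```

```text
f0 -0.06858349007785439
[(-12.0, 0.2), (-11.0, 0.2), (-10.0, 0.2), (-9.0, 2.2), (-8.0, 5.7)] clock 18.4
[(-7.0, 8.2), (-6.0, 10.9), (-5.0, 12.4), (-4.0, 13.0), (-3.0, 12.9), (-2.0, 12.9)] clock 20.1
[ 1.65169392 12.23785794 -3.72059162] -0.005869864366199063
```

```bash
python3 - <<'E'
from push import *
a=run(-.002,.040,.0015,.02,lambda f,l:f>20 or f<6,-.07)
print(manip.state()["contact_force"],adv(manip))
E
```

```text
[(-0.5, 12.3), (1.0, 12.8), (2.5, 13.1), (4.0, 12.8), (5.5, 12.5), (7.0, 12.7), (8.5, 12.3), (10.0, 12.7), (11.5, 12.5), (13.0, 12.8), (14.5, 12.9), (16.0, 12.4), (17.5, 12.2), (19.0, 11.7), (20.5, 3.0)] clock 24.6
[ 0.15876629  3.53737037 -0.31526426] 0.019807272273387546
```

```bash
python3 - <<'E'
from push import *
a=run(.0205,.043,.003,.02,lambda f,l:f>5.5,-.07)
a=run(a,.112,.0015,.015,lambda f,l:f>5.6,-.07)
print(manip.state()["contact_force"],adv(manip))
E
```

```text
[(23.5, 2.0), (26.5, 1.2), (29.5, 1.3), (32.5, 1.7), (35.5, 1.7), (38.5, 1.7), (41.5, 1.6), (44.5, 1.5)] clock 27.4
[(46.0, 2.4), (47.5, 2.5), (49.0, 2.4), (50.5, 2.3), (52.0, 2.0), (53.5, 2.3), (55.0, 2.3), (56.5, 2.4), (58.0, 2.3), (59.5, 1.9), (61.0, 2.4), (62.5, 1.9), (64.0, 2.2), (65.5, 1.9), (67.0, 2.0), (68.5, 2.0), (70.0, 2.2), (71.5, 2.2), (73.0, 2.1), (74.5, 2.1), (76.0, 2.0), (77.5, 2.0), (79.0, 2.0), (80.5, 2.3), (82.0, 2.4), (83.5, 2.1), (85.0, 1.9), (86.5, 2.0), (88.0, 2.1), (89.5, 2.3), (91.0, 2.0), (92.5, 2.1), (94.0, 2.4), (95.5, 2.2), (97.0, 2.0), (98.5, 2.3), (100.0, 1.9), (101.5, 2.0), (103.0, 1.9), (104.5, 2.1), (106.0, 2.4), (107.5, 4.4), (109.0, 5.3), (110.5, 6.7)] clock 40.6
[-1.17601077  5.83123801 -0.90610182] 0.10965394664662671
```

The force rises softly at about 1 N/mm from a ≈ 106 mm, which is the buffer, and it now carries only about 4 N. I'll let go slowly, back off and check.

```bash
python3 - <<'E'
from push import *
from cell import cams
manip.move_linear(pt(.100,Z),.015);manip.move_linear(pt(.065,Z),.06)
manip.move_linear(pt(.065,.15),.12);manip.dwell(.2)
S=manip.state();print(S["clock"],S["contact_force"])
t=cams.capture("top");c=cams.capture("scene")
for n,k in(("scene",c),("top",t)):
    Q=cloud(k);b=(Q[...,:2]-EDGE)@D;s=(Q[...,:2]-EDGE)@[D[1],-D[0]]
    m=(abs(s)<.125)&(Q[...,2]>.079)&(Q[...,2]<.09)&(b>.05)&(b<.4);print(n,"bed extent",np.nanpercentile(b[m],[.3,99.7]))
im=np.vstack([c["image"][100:400,:],t["image"][20:300,:]]);cv2.imwrite("pics/s5.png",im)
E
```

```text
43.6 [-0.64914385  0.68957986  0.0434659 ]
scene bed extent [0.11817182 0.35318552]
top bed extent [0.11939531 0.35214603]
```

View pics/s5.png

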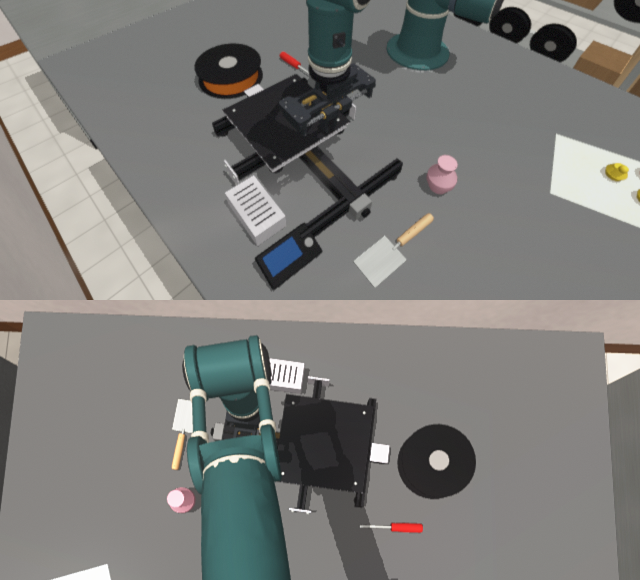

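The bed rests at 118–119 mm, where the fingers left it. The arm is clear, and the spool, vase, scraper and driver haven't moved.

```bash
python3 -c "
from cell import order;print(order.close_job())"
```

```text
the job is handed in; nothing more can be done
None
```

I handed the job in at about 44 s: the bed broke free at about 13 N, met the buffer after about 116 mm of pushing, and stayed resting against it after a light nudge (about 4 N), with the bystanders untouched.

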